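Load the can carrier and lock its cam lever

ROBOT

A 6-joint arm with a two-finger parallel gripper is mounted at the origin on a cart in front of the work surface, level with it; the furniture and walls round the work are solid. World frame = base frame: x ahead of the robot, y to its left, z up, the work surface at z = 0. Lengths are in m, angles in rad, forces in N, time in s.
With the tool pointing down it reaches from about 0.225 to 0.725 m from the base axis. Payload 3.1 kg.
Tool frame: the origin (TCP) lies where the fingers leave the gripper's body, on its centre line; the fingertips stand 73 mm ahead of it and the grasp point (between the pads) lies 54 mm ahead of it; x points along the fingers, z is the direction in which the jaws open and shut, and the axes are right-handed (so a half turn about x gives the same grasp; the last joint's range is limited). The gripper opens to 85 mm and grips with 20 to 120 N. Pads are 22 mm wide; open, the fingers measure 114 mm over their backs; the gripper's body (76 mm by 85 mm) begins 54 mm behind the grasp point. The pads swing forward as they close: fully open they stand 13 mm farther back than shut.
Start: joints at [-1.371, 0.048, 0.099, 1.622, 0, 1.443], TCP at [0.169, -0.497, 0.304] pointing down, gripper open.
Joint ranges: [-2.91, 2.91], [-0.99, 1.94], [-1.21, 1.42], [-2.12, 2.29], [-1.49, 1.47], [-3.14, 3.14]. Speed limits (rad/s): [2.79, 2.79, 3.14, 3.14, 3.14, 3.14].

INTERFACE

Orientations are given as a rotation vector (axis times angle).
In Python, from rig import robot gives the robot as it stands.
- The arm moves only by the shell command python3 -m crank 'ROWS' [FORCE]. ROWS is JSON, a list of rows, each a list of 7 numbers: the finger opening in m, from 0 to 0.0854, then the shift along the tool's x, y, z in m, then the turn, a rotation vector about the tool's x, y, z in rad. A call has 1 to 12 rows; each row is the pose to reach, as a shift and turn from the pose commanded when the call began, along the tool's axes at that moment; what a row does not reach only later rows make up. A row lasts 1/10 s, in which the tool goes at most 50 mm and 8.59 degrees, less where a joint would pass 70% of its speed; a pose out of reach is approached as far as the arm can. A call with a gripper value outside its range is refused whole. The fingers move at their own pace and stop on an object; FORCE is the grip in N (left out, the last holds). Time passes only in rows, so rows that repeat a pose let the fingers close. It gives the time, the measured TCP pose, the force and the opening at its end, in the units of the state.
- robot.read_state(): the state, without advancing time (a new reading comes with each control period).
- robot.get_image(name): name is "scene" or "side" or "wrist"; returns a dict with "image" (384x512x3 uint8, red, green, blue), "camera_matrix" (3x3 intrinsics, pixels), "dist_coeffs" ([k1, k2, p1, p2, k3] as OpenCV has them; the pictures are not rectified), "T" (4x4, takes a point from camera to world coordinates). Camera axes: x right, y up, looking along -z (the intrinsics and any distortion apply to the point x, -y, -z); pixel columns grow to the right and rows downward; lengths in m; the calibration is good to about 2 mm. A picture is of the moment at which its call begins. There is no depth.
- robot.close_job(): hands the job in, once; it reports no verdict.
The state is a dict: "clock": time; "joint_pos": joint angles; "joint_vel": joint speeds; "joint_efforts": joint torques, N m; "eef_pos": TCP position; "ee_rot": TCP orientation; "wrist_force": force on the tool from outside, world axes, zero at the start; "moment": the same for the moment, N m; "width": finger opening in m.
Only numpy, scipy, OpenCV 4.12 (cv2) and the standard library are available. Lean on these libraries where they do the work, as an engineer would, in place of code of your own. Each camera call takes 0.05 s, during which the arm holds its last target. There are 200 camera calls.

TASK

Put the two spray cans with blue caps upright into the two empty cells of the blue carrier, one can in each, setting them down rather than dropping them. Then push the carrier's orange cam lever through its quarter turn, clockwise seen from above, fully home against its end stop so that the pads close on the cans. Leave the jar where it is in its cell, and do not shift or tip the large white bottle.

Things in the scene. Friction and masses are not known exactly. Their poses are not given: they have to be found in the camera images.
- can_1_center (a point): A loose white spray can with a blue cap, one of two alike; round, 59 mm in diameter and 200 mm tall (the cap: 51 mm in diameter, the topmost 31 mm); about 0.33 kg. It stands upright on the bench. The point is its centre, 100 mm above its underside; z is its upright axis.
- can_2_center (a point): A loose white spray can with a blue cap, one of two alike; round, 59 mm in diameter and 200 mm tall (the cap: 51 mm in diameter, the topmost 31 mm); about 0.33 kg. It stands upright on the bench. The point is its centre, 100 mm above its underside; z is its upright axis.
- cell_middle (a point): The middle, empty cell of the blue carrier, 81 mm from the end cell. Point: centre of the can space on the cell floor, 5 mm above the bench. Axes: y along the row away from the lever, x to the carrier's back, z up. Space 76 mm along y, 74 along x (11 less once the lever is locked: a rubber pad comes forward from the back wall). Walls 80 mm high, 5 thick.
- cell_end (a point): The end, empty cell of the blue carrier, at the robot's left end of the row. Point: centre of the can space on the cell floor, 5 mm above the bench. Axes: y along the row away from the lever, x to the carrier's back, z up. Space 76 mm along y, 74 along x (11 less once the lever is locked: a rubber pad comes forward from the back wall). Walls 80 mm high, 5 thick.
- lever_axis (a point): Upright axis of the cam lever, on a grey block at the right-hand end of the carrier, 162 mm from the middle cell; 75 mm above the bench, in the lever's mid-plane. The carrier (blue, 90 x 248 x 80 mm, three cells in a row) is fixed to the bench. Axes are the carrier's: the open lever points along -y, the locked one along -x (toward the robot).
- lever_grip (a point): Centre of the lever's orange grip, 80 mm out from the lever axis and 75 mm above the bench. The grip is round, about 24 mm thick, from 48 to 110 mm out from the axis; nothing but bare bench lies under it. The point moves with the lever.
- cam_lever (a joint): Angle of the cam lever: 0 = open, pointing away from the carrier along the row; grows clockwise seen from above to 1.571 rad = locked, at its end stop, pointing to the carrier's front (robot's side). Starts at 0 to 0.25. Friction about 0.15 N m (2 N at the grip, a little more as pads touch cans); stays where it is left.
- screw_jar_center (a point): A loose jar of screws with a grey lid, 70 mm in diameter and 95 mm tall, standing in the carrier's third cell, next to the lever; it stays there. The point is its centre, 47.5 mm above its underside.
- white_bottle_center (a point): A loose bystander: large white bottle with a narrower blue cap, 84 mm in diameter and 202 mm tall, standing on the bench; it does not fit the cells. The point is its centre, 100 mm above its underside.
There are look-alikes about, which are no part of the job. What is shaped like the part that bears can_1_center but purple is not meant. Leave any purple look-alike of the part that bears can_2_center alone.

How it is judged:
By the outcome, as a careful person would: the job done as asked, in the order asked, and still so for the second after the job is handed in, with the robot touching nothing.
It also fails if it takes over 66 s, if anything falls off the work surface, if the arm or the gripper's body presses on something with over 40 N, if the wrist force passes 120 N, or if a joint passes its speed limit or range.

## Working session

There is one attempt and no reset: what is moved stays moved. The work goes in short steps, Python scripts to look and compute and a shell command to move; the robot and the scene stay as the last step left them, time stands still between calls to the robot, and variables do not carry over. Pictures are saved under pics/ and viewed, about 8 in all and at most 12, crops included, and the job is handed in when it is done.

```bash
mkdir -p pics; cat > h.py <<'E'
import numpy as np,cv2
from rig import robot
from scipy.spatial.transform import Rotation as R
def snap(n,fn=None):
    d=robot.get_image(n)
    if fn: cv2.imwrite(f'pics/{fn}.png',d['image'][:,:,::-1])
    return d
def ray(d,u,v):
    K=np.array(d['camera_matrix']);D=np.array(d['dist_coeffs']);T=np.array(d['T'])
    p=cv2.undistortPoints(np.array([[[u,v]]],float),K,D)[0,0]
    r=T[:3,:3]@np.array([p[0],-p[1],-1.]);return T[:3,3],r
def onz(d,u,v,z):
    o,r=ray(d,u,v);return o+r*(z-o[2])/r[2]
def proj(d,P):
    T=np.array(d['T']);q=np.linalg.inv(T)@np.append(P,1)
    return cv2.projectPoints(np.array([[q[0],-q[1],-q[2]]]),np.zeros(3),np.zeros(3),np.array(d['camera_matrix']),np.array(d['dist_coeffs']))[0].ravel()
def tool(P):  # world shift to tool shift
    s=robot.read_state();return R.from_rotvec(s['ee_rot']).inv().apply(np.array(P)-s['eef_pos'])
E
python3 - <<'E'
from h import *
import pickle
a=snap('scene');b=snap('side');pickle.dump((a,b),open('ab.pkl','wb'))
cv2.imwrite('pics/a.png',a['image'][:,:,::-1]);cv2.imwrite('pics/b.png',b['image'][:,:,::-1])
for d in(a,b): print(np.round(d['T'],3),d['camera_matrix'],d['dist_coeffs'])
s=robot.read_state();print(s); print(R.from_rotvec(s['ee_rot']).as_matrix().round(3))
E
ls
```

```text
[[-0.852  0.291 -0.436 -0.17 ]
 [-0.523 -0.499  0.691  1.213]
 [-0.016  0.817  0.577  0.962]
 [ 0.     0.     0.     1.   ]] [[369.934798     0.         254.986581  ]
 [  0.         369.934798   193.73606511]
 [  0.           0.           1.        ]] [-0.10068443  0.          0.          0.          0.        ]
[[ 0.984  0.118 -0.136  0.281]
 [-0.18   0.65  -0.738 -0.991]
 [ 0.002  0.75   0.661  1.129]
 [ 0.     0.     0.     1.   ]] [[397.71039723   0.         255.84210987]
 [  0.         397.71039723 189.69924016]
 [  0.           0.           1.        ]] [-0.04306723  0.          0.          0.          0.        ]
{'clock': 0.1, 'joint_pos': array([-1.37076697e+00,  4.86962066e-02,  9.77163276e-02,  1.62198871e+00,
        1.16627197e-05,  1.44299400e+00]), 'joint_vel': array([-0.00147246, -0.00029343,  0.00401494, -0.0005942 ,  0.00037237,
        0.00077026]), 'joint_efforts': array([ 3.12897821e-03, -3.39852369e+01,  3.20935357e+01,  1.58148998e-02,
       -3.67264124e-05,  1.18949778e-06]), 'eef_pos': array([ 0.16895405, -0.49664493,  0.30280474]), 'ee_rot': array([ 0.96585368,  1.34826627, -0.96338828]), 'wrist_force': array([ 0.48856937, -0.1513875 ,  0.45939056]), 'moment': array([0.03279618, 0.02417327, 0.00234248]), 'width': 0.08545070910432787}
[[-0.     0.947  0.322]
 [ 0.002  0.322 -0.947]
 [-1.     0.    -0.002]]
ab.pkl
h.py
pics
```

View pics/a.png

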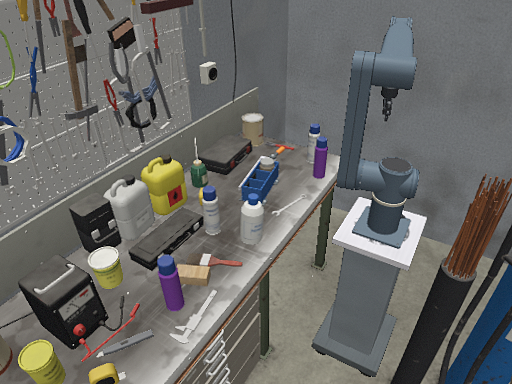

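View pics/b.png

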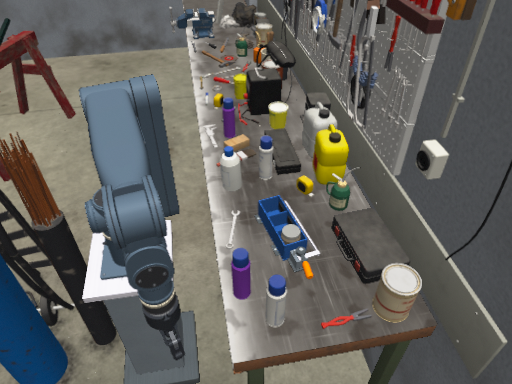

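The scene view shows white cans with blue caps at (211,212) and (314,140). The side view shows the same cans at (266,155) and (276,300). The wide bottle with the narrower cap is at (252,220) and (231,170). The purple look-alikes are at (320,158), (171,283) and (241,275), (229,118). The carrier is at (260,180) and (287,228), with the lever grip at (307,269) in the side view. I'll confirm in one enlarged crop and measure the caps.

```bash
python3 - <<'E'
from h import *
import pickle
a,b=pickle.load(open('ab.pkl','rb'))
c1=cv2.resize(a['image'][110:260,185:345],None,fx=2.5,fy=2.5,interpolation=2)
c2=cv2.resize(b['image'][130:335,205:355],None,fx=2.6,fy=2.6,interpolation=2)
H=max(c1.shape[0],c2.shape[0]);o=np.zeros((H,c1.shape[1]+c2.shape[1],3),np.uint8)
o[:c1.shape[0],:c1.shape[1]]=c1;o[:c2.shape[0],c1.shape[1]:]=c2
cv2.imwrite('pics/c.png',o[:,:,::-1]);print(o.shape)
for n,d in(('scene',a),('side',b)):
    h=cv2.cvtColor(d['image'],cv2.COLOR_RGB2HSV)
    for nm,lo,hi in(('blue',(105,120,40),(122,255,255)),('orange',(5,180,150),(17,255,255))):
        m=cv2.inRange(h,lo,hi);k,l,s,c=cv2.connectedComponentsWithStats(m)
        for i in range(1,k):
            if s[i,4]>25: print(n,nm,s[i],c[i].round(1), onz(d,*c[i],.185 if nm=='blue' else .075)[:2].round(3))
E
```

```text
(533, 790, 3)
scene blue [ 30  47   8  46 188] [33.1 70.4] [ 2.834 -0.28 ]
scene blue [  0 116  16  10  71] [  6.5 120.6] [2.004 0.378]
scene blue [310 124  10  10  71] [314.9 129.1] [ 0.45  -0.328]
scene blue [  4 132  20  30 221] [ 15.8 148.2] [1.608 0.537]
scene blue [317 137  10  11  83] [321.6 142.7] [ 0.366 -0.212]
scene blue [242 161  37  44 878] [258.8 184.4] [0.436 0.222]
scene blue [203 186  13  15 133] [208.6 193.8] [0.563 0.367]
scene blue [157 255  19  21 215] [166.2 266.1] [0.449 0.72 ]
scene blue [ 445  264   67  120 1939] [482.4 329.6] [-0.371  0.494]
scene blue [ 472  321   40   63 1116] [496.6 362.2] [-0.413  0.573]
side blue [315   0  12  17 105] [321.9   6.1] [1.365 2.082]
side blue [223  99  10  10  86] [227.9 103.4] [0.457 0.7  ]
side blue [261 136  11  13 119] [265.9 142.4] [0.571 0.347]
side blue [224 146   9  11  76] [228.2 151. ] [0.409 0.315]
side blue [ 259  195   48   65 1334] [278.5 224. ] [ 0.518 -0.117]
side blue [233 249  16  19 252] [240.2 257.8] [ 0.374 -0.234]
side blue [  0 260  17  30 206] [  5.4 276.4] [-0.313 -0.184]
side blue [269 275  17  21 291] [276.6 284.8] [ 0.46  -0.348]
side blue [  9 286  53  87 679] [ 39.1 329.8] [-0.177 -0.378]
side blue [  0 321  11  13  43] [  4.2 327.2] [-0.271 -0.356]
side blue [ 27 323   9  10  32] [ 30.6 327.5] [-0.201 -0.368]
side blue [  0 335  29  13 100] [ 14.7 340. ] [-0.234 -0.398]
side blue [ 23 342  14  15  91] [ 28.7 349.4] [-0.192 -0.43 ]
side blue [  0 346  38  38 477] [ 17.4 366.5] [-0.21  -0.472]
side blue [ 60 348   8  18  49] [ 63.6 356.6] [-0.101 -0.464]
side blue [ 42 366  10   9  30] [ 46.4 369.4] [-0.138 -0.491]
side blue [ 55 371  10  13  33] [ 59.  375.2] [-0.105 -0.51 ]
side orange [302 261  11  18  55] [306.6 271.5] [ 0.589 -0.24 ]
```

View pics/c.png

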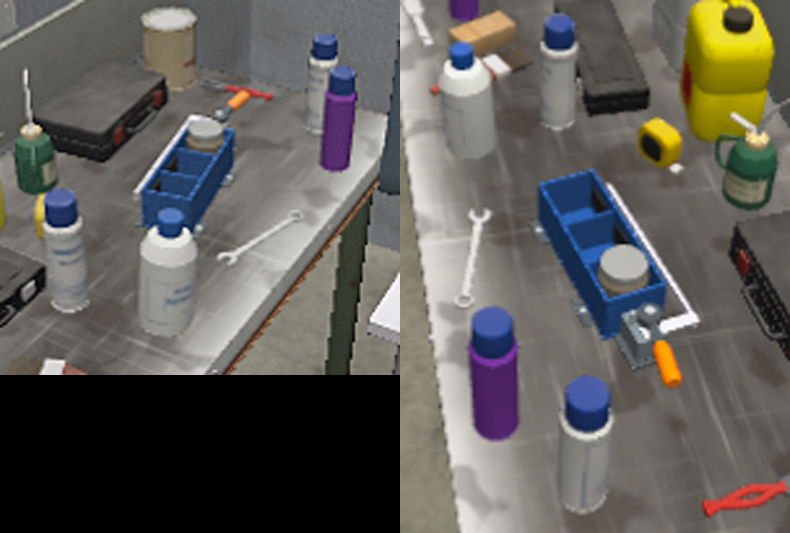

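The crop confirms it: two slim white cans with blue caps (side view, near the lever and behind the bottle), the bottle with shoulders, the purple can left alone, and an open lever. Next I'll triangulate the caps and get a first estimate of the carrier.

```bash
cat >> h.py <<'E'
def tri(*l):
    A=np.zeros((3,3));b=np.zeros(3)
    for d,u,v in l:
        o,r=ray(d,u,v);r=r/np.linalg.norm(r);M=np.eye(3)-np.outer(r,r);A+=M;b+=M@o
    return np.linalg.solve(A,b)
E
python3 - <<'E'
from h import *
import pickle
a,b=pickle.load(open('ab.pkl','rb'))
for n,p,q in(('A',(314.9,129.1),(276.6,284.8)),('B',(208.6,193.8),(265.9,142.4)),('purp',(321.6,142.7),(240.2,257.8))):
    print(n,tri((a,*p),(b,*q)).round(3))
f=lambda x,y:(205+(x-400)/2.6,130+y/2.6)
for n,p in(('far front',(538,185)),('far back',(592,172)),('near front',(608,312)),('near back',(663,285))): print(n,onz(b,*f(*p),.08).round(3))
print('axis',onz(b,*f(649,315),.085).round(3),'tip',onz(b,*f(672,380),.075).round(3))
P=tri((a,314.9,129.1),(b,276.6,284.8));print(tool([P[0],P[1],.303]).round(3))
E
```

```text
A [ 0.459 -0.344  0.177]
B [0.572 0.358 0.177]
purp [ 0.373 -0.228  0.177]
far front [0.494 0.112 0.08 ]
far back [0.579 0.126 0.08 ]
near front [ 0.539 -0.144  0.08 ]
near back [ 0.623 -0.111  0.08 ]
axis [ 0.589 -0.162  0.085] tip [ 0.593 -0.26   0.075]
[ 0.     0.324 -0.051]
```

```bash
python3 -m crank '[[0.0854,0,0.04,-0.006,-0.14,0,0],[0.0854,0,0.08,-0.012,-0.28,0,0],[0.0854,0,0.12,-0.018,-0.42,0,0],[0.0854,0,0.16,-0.024,-0.56,0,0],[0.0854,0,0.2,-0.03,-0.7,0,0],[0.0854,0,0.24,-0.036,-0.84,0,0],[0.0854,0,0.28,-0.042,-0.98,0,0],[0.0854,0,0.31,-0.048,-1.12,0,0],[0.0854,0,0.324,-0.051,-1.26,0,0],[0.0854,0,0.324,-0.051,-1.4,0,0],[0.0854,0,0.324,-0.051,-1.414,0,0],[0.0854,0,0.324,-0.051,-1.414,0,0]]' 40; python3 - <<'E'
from h import *
d=snap('wrist','w1');print(np.round(d['T'],3),d['camera_matrix'],d['dist_coeffs']);s=robot.read_state();print(s['eef_pos'],s['joint_pos'])
print(R.from_rotvec(s['ee_rot']).as_matrix().round(3))
E
```

```text
clock: 1.3
eef_pos: [0.4592, -0.3444, 0.3034]
ee_rot: [-0.132, 1.568, 0.133]
wrist_force: [0.3, 0.7, -0.6]
width: 0.0852
[[ 0.986 -0.162 -0.044  0.448]
 [ 0.168  0.95   0.263 -0.277]
 [-0.001 -0.266  0.964  0.373]
 [ 0.     0.     0.     1.   ]] [[274.91261174   0.         255.37727328]
 [  0.         274.91261174 188.67365481]
 [  0.           0.           1.        ]] [-0.0526722  0.         0.         0.         0.       ]
[ 0.45901402 -0.34453923  0.30352591] [-7.60687423e-01  1.78031760e-01  2.39802153e-01  1.63336354e+00
 -7.40515877e-05  6.41920862e-01]
[[-0.001 -0.167  0.986]
 [ 0.     0.986  0.167]
 [-1.     0.001 -0.001]]
```

View pics/w1.png

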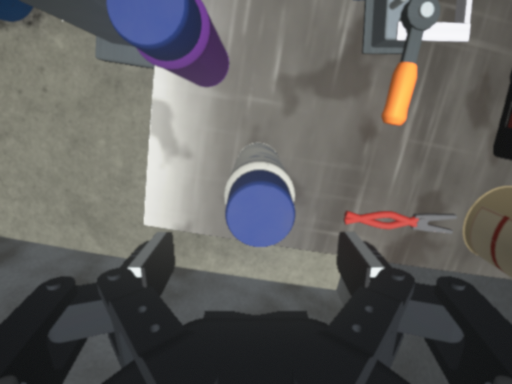

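```bash
cat >> h.py <<'E'
def capc(d,lo=(105,100,40),hi=(125,255,255),near=None,z=.2):
    h=cv2.cvtColor(d['image'],cv2.COLOR_RGB2HSV);m=cv2.inRange(h,lo,hi)
    cs,_=cv2.findContours(m,0,1);cs=[c for c in cs if cv2.contourArea(c)>300]
    c=min(cs,key=lambda c:np.hypot(*(c.mean((0,1))-near)))
    P=np.array([onz(d,*p,z)[:2] for p in c[:,0]])
    cam=np.array(d['T'])[:2,3]; u=P.mean(0)-cam;u/=np.linalg.norm(u)
    far=(P-P.mean(0))@u>0   # far edge belongs to the top rim
    Q=P[far];A=np.c_[2*Q,np.ones(len(Q))];s=np.linalg.lstsq(A,(Q**2).sum(1),rcond=None)[0]
    return s[:2],np.sqrt(s[2]+s[:2]@s[:2])
E
python3 - <<'E'
from h import *
d=snap('wrist')
c,r=capc(d,near=(260,207));print('A',c,r)
print('hub',onz(d,421,12,.085),'grip tip',onz(d,396,118,.075),'grip in',onz(d,404,66,.075))
print('down',tool([*c,.208]).round(4))
E
```

```text
A [ 0.46129706 -0.34173701] 0.022700337822698292
hub [ 0.58773099 -0.15612423  0.085     ] grip tip [ 0.59591015 -0.25644027  0.075     ] grip in [ 0.58946475 -0.20451407  0.075     ]
down [0.0957 0.0025 0.0028]
```

The wrist view shows can A's cap at (260,207), between the open jaws, and the lever grip at (400,93). Next I descend and grip.

```bash
python3 -m crank '[[0.0854,0.02,0.0025,0.003,0,0,0],[0.0854,0.05,0.0025,0.003,0,0,0],[0.0854,0.075,0.0025,0.003,0,0,0],[0.0854,0.09,0.0025,0.003,0,0,0],[0.0854,0.0955,0.0025,0.003,0,0,0],[0.0854,0.0955,0.0025,0.003,0,0,0],[0.05,0.0955,0.0025,0.003,0,0,0],[0.05,0.0955,0.0025,0.003,0,0,0],[0.05,0.0955,0.0025,0.003,0,0,0],[0.05,0.0955,0.0025,0.003,0,0,0],[0.05,0.0955,0.0025,0.003,0,0,0],[0.05,0.0955,0.0025,0.003,0,0,0]]' 40; python3 - <<'E'
from h import *
s=robot.read_state();print(s['width'],s['wrist_force'])
print(tool([.545,.076,.35]).round(3), tool([.559,-.004,.36]))
E
```

```text
clock: 2.6
eef_pos: [0.4625, -0.3424, 0.2108]
ee_rot: [-0.137, 1.564, 0.131]
wrist_force: [-1.0, -0.5, 5.8]
width: 0.0569
0.05688159898076776 [-0.98425835 -0.45594326  5.76158562]
[-0.14   0.398  0.153] [-0.15004434  0.31652102  0.15288395]
```

```bash
python3 -m crank '[[0.05,-0.03,0,0,0,0,0],[0.05,-0.07,0,0,0,0,0],[0.05,-0.11,0,0,0,0,0],[0.05,-0.14,0.03,0.015,0,0,0],[0.05,-0.15,0.07,0.035,0,0,0],[0.05,-0.15,0.11,0.055,0,0,0],[0.05,-0.15,0.15,0.075,0,0,0],[0.05,-0.15,0.19,0.095,0,0,0],[0.05,-0.15,0.22,0.115,0,0,0],[0.05,-0.15,0.24,0.135,0,0,0],[0.05,-0.15,0.25,0.153,0,0,0],[0.05,-0.15,0.25,0.153,0,0,0]]' 40; python3 - <<'E'
from h import *
import pickle
d=snap('wrist','w2');pickle.dump(d,open('w2.pkl','wb'));s=robot.read_state();print(s['eef_pos'],s['wrist_force'],s['width'])
E
```

```text
clock: 3.8
eef_pos: [0.5714, -0.0666, 0.3564]
ee_rot: [-0.135, 1.568, 0.139]
wrist_force: [-0.8, -0.4, -4.0]
width: 0.0572
[ 0.57043029 -0.06784363  0.35666194] [-0.01005378 -0.10357112 -3.46216662] 0.057200591005282055
```

View pics/w2.png

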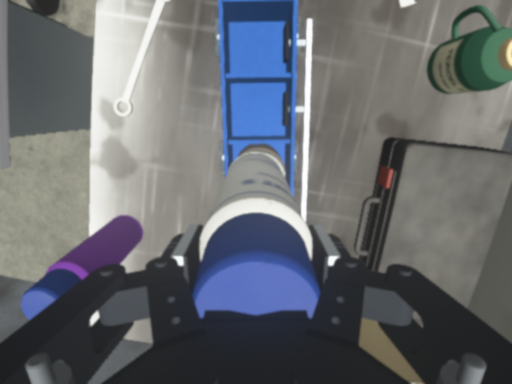

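Can A is held over the jar. The empty cells show at (258,45) and (258,105), the pads on the back wall at (288,43) and (288,105). I'll measure the rim edges.

```bash
python3 - <<'E'
from h import *
import pickle
d=pickle.load(open('w2.pkl','rb'));im=d['image']
g=cv2.resize(im[0:175,205:320],None,fx=5,fy=4.5*600/600*.75,interpolation=2)
g=cv2.resize(im[0:175,200:330],None,fx=4.4,fy=3.4,interpolation=cv2.INTER_CUBIC)
cv2.imwrite('pics/w2c.png',g[:,:,::-1]);print(g.shape)
E
```

```text
(595, 572, 3)
```

View pics/w2c.png

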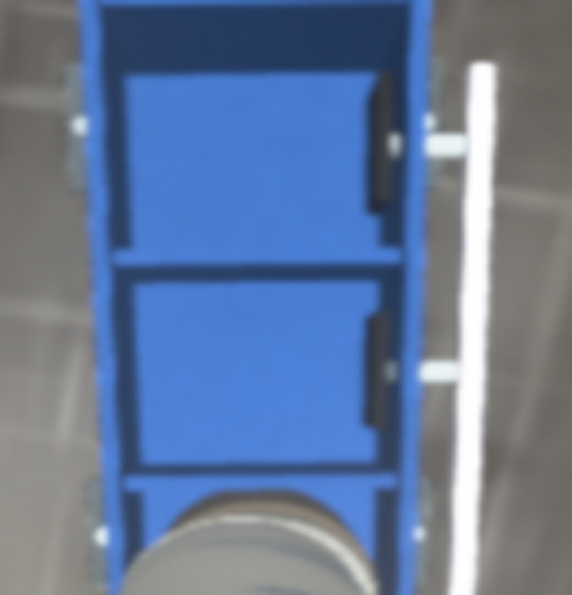

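```bash
python3 - <<'E'
from h import *
import pickle
d=pickle.load(open('w2.pkl','rb'))
f=lambda x,y,z=.08:onz(d,200+x/4.4,y/3.4,z)
d1l,d1r=f(90,257),f(423,257);d2l,d2r=f(107,482),f(415,482)
i1=(f(112,257)+f(402,257))/2;i2=(f(124,482)+f(396,482))/2
D1=(d1l+d1r)/2;D2=(d2l+d2r)/2
print('outer w',np.linalg.norm(d1l-d1r),np.linalg.norm(d2l-d2r),'D1',D1,'D2',D2,'inner',i1,i2, 'pitch',np.linalg.norm(D1-D2),np.linalg.norm(i1-i2))
# direction from outer edges
L=f(83,60)-f(107,482);Rr=f(431,60)-f(415,482);a=[np.degrees(np.arctan2(v[1],v[0])) for v in(L,Rr,D1-D2,i1-i2)];print(a, np.linalg.norm(f(257,5)-D1))
th=np.radians(np.mean(a[:2]));y=np.array([np.cos(th),np.sin(th)]);x=np.array([y[1],-y[0]])
c=((D1+D2+i1+i2)/4)[:2]
mid=c-.003*x;end=mid+.081*y;ax=c-.162*y
print('yaw x',np.degrees(np.arctan2(x[1],x[0])),'mid',mid,'end',end,'axis',ax)
# held can: axis offset from cap
print(capc(d,near=(255,270),z=.345))
s=robot.read_state();M=R.from_rotvec(s['ee_rot']).as_matrix();print(M.round(3))
print('tool',tool([*mid,.3566]),np.degrees(np.arctan2(M[1,2],M[0,2])))
E
```

```text
outer w 0.08954418240876474 0.08745364921515136 D1 [0.55470332 0.04384182 0.08      ] D2 [ 0.56970614 -0.03269466  0.08      ] inner [0.55484095 0.04383408 0.08      ] [ 0.56942717 -0.03275522  0.08      ] pitch 0.07799306566064675 0.07796587942511042
[np.float64(101.10211415819067), np.float64(100.11977791601096), np.float64(101.09059745033893), np.float64(100.78269057907796)] 0.07938268656516069
yaw x 10.610946037100812 mid [0.55922069 0.00500409] end [0.54430542 0.084619  ] axis [ 0.59199993 -0.15367332]
(array([ 0.56806162, -0.04954682]), np.float64(0.022402447563981617))
[[-0.003 -0.172  0.985]
 [ 0.001  0.985  0.172]
 [-1.     0.001 -0.003]]
tool [0.00015359 0.07368923 0.00152427] 9.932759137246844
```

```bash
python3 -m crank '[[0.05,0,0.03,0,0,0,0],[0.05,0,0.055,0,0,0,0],[0.05,0,0.071,0,0,0,0],[0.05,0.02,0.071,0,0,0,0],[0.05,0.04,0.071,0,0,0,0],[0.05,0.05,0.071,0,0,0,0],[0.05,0.05,0.071,0,0,0,0],[0.05,0.05,0.071,0,0,0,0]]' 40; python3 - <<'E'
from h import *
import pickle
w,b,a=snap('wrist'),snap('side'),snap('scene');pickle.dump((w,b,a),open('w3.pkl','wb'))
s=robot.read_state();print(s['eef_pos'],s['wrist_force'],s['width'])
W=w['image'][60:260,150:380];B=b['image'][125:255,225:340];A=a['image'][120:220,215:305]
W=cv2.resize(W,(437,380));B=cv2.resize(B,(336,380));A=cv2.resize(A,(233,260))
cv2.imwrite('pics/w3.png',np.hstack([W,B])[:,:,::-1])
E
```

```text
clock: 4.65
eef_pos: [0.5579, 0.0004, 0.3087]
ee_rot: [-0.134, 1.567, 0.134]
wrist_force: [0.2, -0.4, -2.1]
width: 0.0568
[0.55850034 0.00059058 0.30982567] [-0.37782492  0.68108963 -3.56842014] 0.05739336174839493
```

View pics/w3.png

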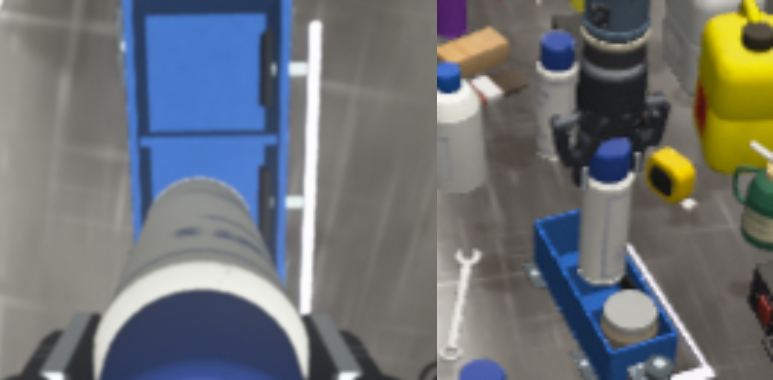

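```bash
python3 - <<'E'
from h import *
import pickle
w,b,a=pickle.load(open('w3.pkl','rb'))
f=lambda x,y,z=.08:onz(w,150+x/1.9,60+y/1.9,z)
print('D1 inner',(f(138,140)+f(278,140))/2,'outer',(f(131,140)+f(289,140))/2,np.linalg.norm(f(131,140)-f(289,140)))
print('base far',f(203,178,.0985),'sides',f(146,215,.0985),f(250,200,.0985))
g=lambda x,y,z:onz(b,225+(x-437)*115/336,125+y*130/380,z)
print('hub side',g(657,366,.09)); print('jar top',g(630,313,.1))
print('rim far F/B',g(535,222,.08),g(580,205,.08),'near F/B',g(605,378,.08),g(676,340,.08))
print('base side',g(579,275,.0985),g(626,270,.0985))
E
```

```text
D1 inner [0.5540593  0.04693971 0.08      ] outer [0.55517142 0.04714679 0.08      ] 0.08890577836057663
base far [0.55440229 0.0278921  0.0985    ] sides [0.52713654 0.00261117 0.0985    ] [0.58159455 0.02042134 0.0985    ]
hub side [ 0.58731536 -0.1619653   0.09      ]
jar top [ 0.57403307 -0.08480621  0.1       ]
rim far F/B [0.49591491 0.11332049 0.08      ] [0.56166853 0.13541863 0.08      ] near F/B [ 0.52649007 -0.16046734  0.08      ] [ 0.62304822 -0.11931412  0.08      ]
base side [ 0.52789466 -0.0104004   0.0985    ] [ 0.58727967 -0.01240858  0.0985    ]
```

```bash
python3 -m crank '[[0.05,0.005,0.005,0.0005,0,0,0],[0.05,0.02,0.005,0.0005,0,0,0],[0.05,0.035,0.005,0.0005,0,0,0],[0.05,0.05,0.005,0.0005,0,0,0],[0.05,0.065,0.005,0.0005,0,0,0],[0.05,0.078,0.005,0.0005,0,0,0],[0.05,0.086,0.005,0.0005,0,0,0],[0.05,0.088,0.005,0.0005,0,0,0],[0.05,0.088,0.005,0.0005,0,0,0]]' 40; python3 - <<'E'
from h import *
import pickle
w,b=snap('wrist'),snap('side');pickle.dump((w,b),open('w4.pkl','wb'))
s=robot.read_state();print(s['eef_pos'],s['wrist_force'],s['moment'],s['width'])
W=w['image'][60:260,150:380];B=b['image'][135:265,225:340]
cv2.imwrite('pics/w4.png',np.hstack([cv2.resize(W,(437,380)),cv2.resize(B,(336,380))])[:,:,::-1])
E
```

```text
clock: 5.7
eef_pos: [0.5576, 0.0059, 0.2202]
ee_rot: [-0.134, 1.567, 0.134]
wrist_force: [-0.8, -0.5, -2.5]
width: 0.0571
[0.5581061  0.00582846 0.22128309] [ 0.83151874  0.23126733 -3.03213311] [-0.03893486  0.00286044 -0.01538942] 0.05716385477772926
```

View pics/w4.png

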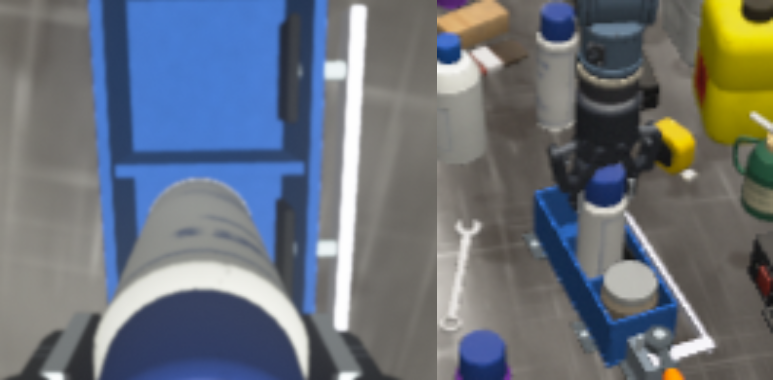

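Can A is inside the middle cell with gaps on both sides and no contact force. Next: set it down and release.

```bash
python3 -m crank '[[0.05,0.002,0,0,0,0,0],[0.05,0.004,0,0,0,0,0],[0.05,0.005,0,0,0,0,0],[0.05,0.006,0,0,0,0,0],[0.05,0.006,0,0,0,0,0]]' 40; python3 - <<'E'
from h import *
import pickle
w,b=pickle.load(open('w4.pkl','rb'))
f=lambda x,y,z=.08:onz(w,150+x/1.9,60+y/1.9,z)
print('D1 inner',(f(116,169)+f(304,169))/2,'outer',(f(102,169)+f(317,169))/2)
print('yaw',np.degrees(np.arctan2(*(f(92,30)-f(105,220))[1::-1])),np.degrees(np.arctan2(*(f(326,30)-f(318,220))[1::-1])))
s=robot.read_state();print(s['eef_pos'],s['wrist_force'])
E
```

```text
clock: 6.3
eef_pos: [0.5579, 0.0056, 0.2159]
ee_rot: [-0.135, 1.565, 0.133]
wrist_force: [-1.4, -1.2, 4.2]
width: 0.0571
D1 inner [0.55412611 0.04741281 0.08      ] outer [0.5539302  0.04739529 0.08      ]
yaw 101.09112359359985 100.57574082600857
[0.55788769 0.0056409  0.21590783] [-1.35402722 -1.17445948  4.18682458]
```

```bash
python3 -m crank '[[0.065,0,0,0,0,0,0],[0.075,0,0,0,0,0,0],[0.0854,0,0,0,0,0,0],[0.0854,0,0,0,0,0,0],[0.0854,0,0,0,0,0,0],[0.0854,-0.02,0,0,0,0,0],[0.0854,-0.05,0,0,0,0,0],[0.0854,-0.09,0,0,0,0,0],[0.0854,-0.095,0,0,0,0,0],[0.0854,-0.095,0,0,0,0,0]]' 40; python3 - <<'E'
from h import *
d=snap('wrist','w5');d2=snap('side')
try:print('A now',capc(d,near=(255,230),z=.205))
except Exception as e:print(e)
s=robot.read_state();print(s['eef_pos'],s['joint_pos']);print('to B',tool([.572,.35,.311]))
E
```

```text
clock: 7.3
eef_pos: [0.5586, 0.0058, 0.3116]
ee_rot: [-0.135, 1.562, 0.134]
wrist_force: [-0.4, 0.7, -0.6]
width: 0.0852
A now (array([ 0.56265131, -0.00225811]), np.float64(0.031070516839500874))
[0.55745617 0.00592573 0.3082822 ] [-1.09664231e-01  1.36096702e-01  2.02272880e-01  1.63844863e+00
  2.77992784e-06  1.29013534e+00]
to B [-0.00268259  0.33658243  0.07287717]
```

```bash
python3 -m crank '[[0.0854,0,0.03,0.006,0,0,0],[0.0854,0,0.07,0.015,0,0,0],[0.0854,0,0.11,0.024,0,0,0],[0.0854,0,0.15,0.033,0,0,0],[0.0854,0,0.19,0.042,0,0,0],[0.0854,0,0.23,0.051,0,0,0],[0.0854,0,0.27,0.06,0,0,0],[0.0854,0,0.31,0.07,0,0,0],[0.0854,0,0.33,0.073,0,0,0],[0.0854,0,0.336,0.073,0,0,0],[0.0854,0,0.336,0.073,0,0,0],[0.0854,0,0.336,0.073,0,0,0]]' 40; python3 - <<'E'
from h import *
d=snap('wrist','w6')
c,r=capc(d,near=(255,210));print('B',c,r)
s=robot.read_state();print(s['eef_pos'],s['joint_pos']);print('down',tool([*c,.208]).round(4))
E
```

```text
clock: 8.6
eef_pos: [0.5724, 0.3482, 0.3086]
ee_rot: [-0.135, 1.568, 0.132]
wrist_force: [0.7, 0.3, -0.2]
width: 0.0854
B [0.57303207 0.35902729] 0.022809866415835333
[0.57256442 0.3479098  0.30905793] [ 4.46198840e-01  4.56783024e-01  5.97132086e-01  1.71227942e+00
 -5.64151497e-04  1.84760581e+00]
down [0.101  0.011  0.0024]
```

View pics/w6.png

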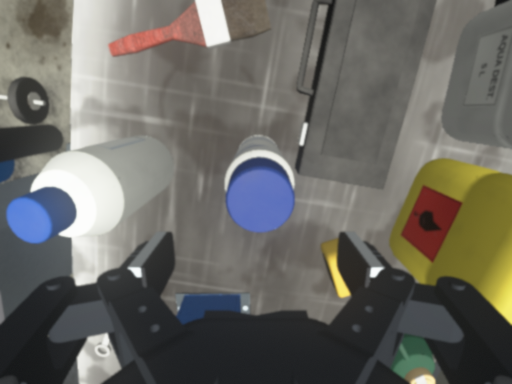

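Can B's cap is at (259,195) between the jaws. The bottle at (100,190) and the yellow jug at (470,230) are clear of the fingers. Next I grip it.

```bash
python3 -m crank '[[0.0854,0.01,0.011,0.0025,0,0,0],[0.0854,0.035,0.011,0.0025,0,0,0],[0.0854,0.065,0.011,0.0025,0,0,0],[0.0854,0.088,0.011,0.0025,0,0,0],[0.0854,0.1,0.011,0.0025,0,0,0],[0.0854,0.1,0.011,0.0025,0,0,0],[0.05,0.1,0.011,0.0025,0,0,0],[0.05,0.1,0.011,0.0025,0,0,0],[0.05,0.1,0.011,0.0025,0,0,0],[0.05,0.1,0.011,0.0025,0,0,0],[0.05,0.1,0.011,0.0025,0,0,0],[0.05,0.1,0.011,0.0025,0,0,0]]' 40; python3 - <<'E'
from h import *
s=robot.read_state();print(s['eef_pos'],s['width'],s['wrist_force'])
print(tool([.5437,.0866,.36]).round(4))
E
```

```text
clock: 9.85
eef_pos: [0.5735, 0.3612, 0.2121]
ee_rot: [-0.133, 1.563, 0.136]
wrist_force: [-2.4, -0.6, 5.5]
width: 0.0563
[0.57354797 0.36121357 0.21211378] 0.056297242220913486 [-2.42631502 -0.6117733   5.4717149 ]
[-0.1486 -0.2653 -0.0757]
```

```bash
python3 -m crank '[[0.05,-0.03,0,0,0,0,0],[0.05,-0.07,0,0,0,0,0],[0.05,-0.105,-0.02,-0.005,0,0,0],[0.05,-0.12,-0.06,-0.016,0,0,0],[0.05,-0.12,-0.1,-0.028,0,0,0],[0.05,-0.12,-0.14,-0.04,0,0,0],[0.05,-0.12,-0.18,-0.052,0,0,0],[0.05,-0.12,-0.22,-0.063,0,0,0],[0.05,-0.12,-0.25,-0.072,0,0,0],[0.05,-0.12,-0.264,-0.076,0,0,0],[0.05,-0.12,-0.264,-0.076,0,0,0],[0.05,-0.12,-0.264,-0.076,0,0,0]]' 40; python3 - <<'E'
from h import *
s=robot.read_state();print(s['eef_pos'],s['width'],s['wrist_force'])
print(tool([.5437,.0866,.36]).round(4))
E
```

```text
clock: 11.05
eef_pos: [0.5431, 0.0881, 0.3288]
ee_rot: [-0.133, 1.567, 0.135]
wrist_force: [-0.1, 0.8, -4.3]
width: 0.057
[0.54314019 0.08809962 0.32884256] 0.057046631750474544 [-0.1283091   0.83131307 -4.3048915 ]
[-0.0312 -0.0015  0.0003]
```

```bash
python3 -m crank '[[0.05,0.01,0,0.0005,0,0,0],[0.05,0.02,0,0.0005,0,0,0],[0.05,0.027,0,0.0005,0,0,0],[0.05,0.027,0,0.0005,0,0,0],[0.05,0.027,0,0.0005,0,0,0]]' 40; python3 - <<'E'
from h import *
import pickle
w,b=snap('wrist'),snap('side');pickle.dump((w,b),open('w7.pkl','wb'))
s=robot.read_state();print(s['eef_pos'],s['wrist_force'],s['width'])
W=w['image'][60:260,150:380];B=b['image'][125:255,225:340]
cv2.imwrite('pics/w7.png',np.hstack([cv2.resize(W,(437,380)),cv2.resize(B,(336,380))])[:,:,::-1])
E
```

```text
clock: 11.55
eef_pos: [0.5433, 0.088, 0.3017]
ee_rot: [-0.135, 1.568, 0.135]
wrist_force: [0.4, 0.2, -2.9]
width: 0.0566
[0.54365164 0.08783706 0.30274451] [ 0.4475157   0.48989728 -4.20241205] 0.05686838922184662
```

View pics/w7.png

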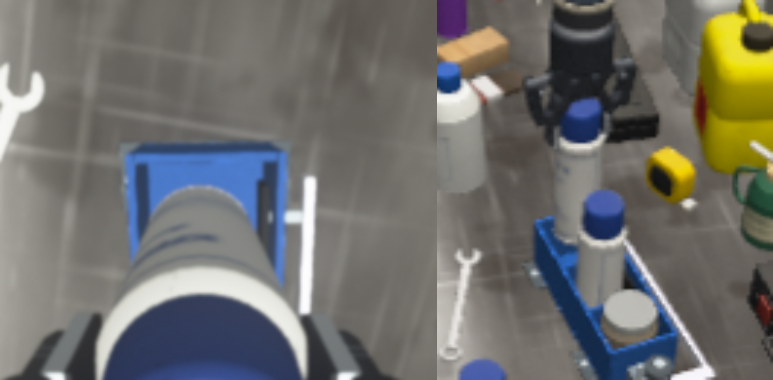

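```bash
python3 - <<'E'
from h import *
import pickle
w,b=pickle.load(open('w7.pkl','rb'))
f=lambda x,y,z=.08:onz(w,150+x/1.9,60+y/1.9,z)
wl=(f(125,156)+f(287,156))/2
y=np.array([-.187,.982]);x=np.array([.982,.187])
print('wall',wl,'width',np.linalg.norm(f(125,156)-f(287,156)),'end est',wl[:2]-.0405*y-.003*x)
be=f(205,186,.0895);print('base far',be,'centre',be[:2]-.0295*y)
E
```

```text
wall [0.53932975 0.12627437 0.08      ] width 0.08971475546862791 end est [0.54395725 0.08594237]
base far [0.54135207 0.11112679 0.0895    ] centre [0.54686857 0.08215779]
```

```bash
python3 -m crank '[[0.05,0.003,0.002,-0.001,0,0,0],[0.05,0.015,0.002,-0.001,0,0,0],[0.05,0.03,0.002,-0.001,0,0,0],[0.05,0.045,0.002,-0.001,0,0,0],[0.05,0.06,0.002,-0.001,0,0,0],[0.05,0.072,0.002,-0.001,0,0,0],[0.05,0.079,0.002,-0.001,0,0,0],[0.05,0.08,0.002,-0.001,0,0,0],[0.05,0.08,0.002,-0.001,0,0,0]]' 40; python3 -m crank '[[0.05,0.002,0,0,0,0,0],[0.05,0.004,0,0,0,0,0],[0.05,0.005,0,0,0,0,0],[0.05,0.006,0,0,0,0,0],[0.05,0.006,0,0,0,0,0]]' 40
```

```text
clock: 12.55
eef_pos: [0.5423, 0.0895, 0.2225]
ee_rot: [-0.134, 1.566, 0.134]
wrist_force: [-0.1, -0.4, -3.3]
width: 0.0566
clock: 13.05
eef_pos: [0.5424, 0.0894, 0.2172]
ee_rot: [-0.135, 1.566, 0.134]
wrist_force: [-0.9, -0.1, -0.2]
width: 0.0568
```

```bash
python3 -m crank '[[0.05,0.001,0,0,0,0,0],[0.05,0.001,0,0,0,0,0],[0.065,0.001,0,0,0,0,0],[0.075,0.001,0,0,0,0,0],[0.0854,0.001,0,0,0,0,0],[0.0854,0.001,0,0,0,0,0],[0.0854,0.001,0,0,0,0,0],[0.0854,-0.02,0,0,0,0,0],[0.0854,-0.05,0,0,0,0,0],[0.0854,-0.09,0,0,0,0,0],[0.0854,-0.1,0,0,0,0,0],[0.0854,-0.1,0,0,0,0,0]]' 40; python3 - <<'E'
from h import *
import pickle
w,b,a=snap('wrist'),snap('side'),snap('scene');pickle.dump((w,b,a),open('w8.pkl','wb'))
s=robot.read_state();print(s['eef_pos'],s['wrist_force'],s['width'])
W=w['image'][60:384,100:420];B=b['image'][165:295,235:350]
cv2.imwrite('pics/w8.png',np.hstack([cv2.resize(W,(375,380)),cv2.resize(B,(336,380))])[:,:,::-1])
E
```

```text
clock: 14.25
eef_pos: [0.5434, 0.0895, 0.3191]
ee_rot: [-0.134, 1.561, 0.134]
wrist_force: [-0.2, -0.2, -0.5]
width: 0.0851
[0.5417367  0.08946612 0.31444536] [ 0.31297454  0.15193888 -0.60266113] 0.08557356294051928
```

View pics/w8.png

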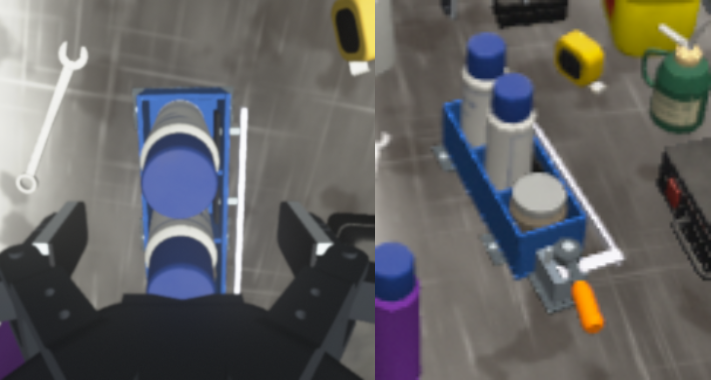

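The crop shows both cans standing in the middle and end cells, the jar in its own cell, and the lever still open. Next I move above the lever.

```bash
python3 -m crank '[[0.0854,0,-0.03,0,0.02,0,0],[0.0854,0,-0.07,0,0.04,0,0],[0.0854,0,-0.11,-0.001,0.06,0,0],[0.0854,0,-0.15,-0.001,0.08,0,0],[0.0854,0,-0.19,-0.002,0.087,0,0],[0.0854,0,-0.23,-0.002,0.087,0,0],[0.0854,0,-0.27,-0.003,0.087,0,0],[0.0854,0,-0.31,-0.003,0.087,0,0],[0.0854,0,-0.328,-0.003,0.087,0,0],[0.0854,0,-0.328,-0.003,0.087,0,0],[0.0854,0,-0.328,-0.003,0.087,0,0]]' 40; python3 - <<'E'
from h import *
d=snap('wrist','w9')
h=cv2.cvtColor(d['image'],cv2.COLOR_RGB2HSV);m=cv2.inRange(h,(4,170,120),(18,255,255))
c=max(cv2.findContours(m,0,1)[0],key=cv2.contourArea)
print(cv2.minAreaRect(c));P=np.array([onz(d,*p,.075)[:2] for p in c[:,0]],np.float32)
(cx,cy),wh,ang=cv2.minAreaRect(P);print('grip',cx,cy,wh,ang)
s=robot.read_state();M=R.from_rotvec(s['ee_rot']).as_matrix();print(s['eef_pos'],s['joint_pos'].round(2),np.degrees(np.arctan2(M[1,2],M[0,2])))
E
```

```text
clock: 15.5
eef_pos: [0.5945, -0.2339, 0.3141]
ee_rot: [-0.063, 1.573, 0.068]
wrist_force: [-0.3, 0.5, 0.2]
width: 0.0851
((262.5, 189.0), (1.0, 8.0), 0.0)
grip 0.6030880808830261 -0.2504163682460785 (0.0011690990068018436, 0.009669237770140171) 5.139369964599609
[ 0.59464641 -0.23328311  0.31484644] [-0.48  0.37  0.49  1.7   0.    1.01] 4.839400875335622
```

View pics/w9.png

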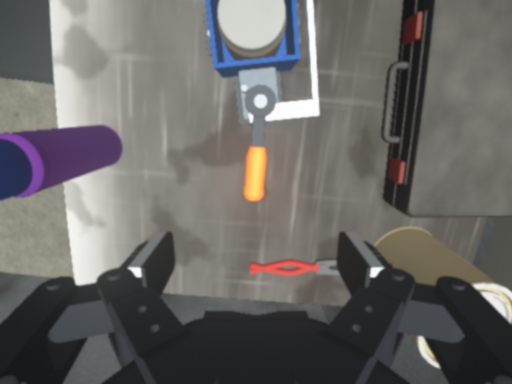

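The lever hub is at (260,99) and the grip runs from (258,148) to (254,200). The purple can at (60,160) and the red pliers at (290,267) are clear.

```bash
python3 - <<'E'
from h import *
d=snap('wrist')
hub=onz(d,260,99,.085);g0=onz(d,258,148,.08);g1=onz(d,254,198,.075);g=onz(d,256.3,173,.078)
v=(g1-hub)[:2];print(hub,g0,g1,g,np.degrees(np.arctan2(v[1],v[0])),np.linalg.norm(g-hub),np.linalg.norm(g0-hub),np.linalg.norm(v))
u=v/np.linalg.norm(v);t=hub[:2]+.08*u;print(t,tool([*t,.128]).round(4))
print('pliers',onz(d,251,268,0.01),onz(d,320,268,.01))
E
```

```text
[ 0.59163394 -0.15067627  0.085     ] [ 0.59406804 -0.20232495  0.08      ] [ 0.59455984 -0.26185664  0.075     ] [ 0.594639   -0.23102074  0.078     ] -88.4925125600676 0.08070479372001418 0.051947194769931405 0.11121886672103291
[ 0.59373854 -0.23064858] [ 0.1875  0.0021 -0.0006]
pliers [ 0.6005421  -0.39509766  0.01      ] [ 0.70679309 -0.38636257  0.01      ]
```

```bash
python3 -m crank '[[0.0854,0.03,0.002,0,0.05,0,0],[0.0854,0.07,0.002,0,0.05,0,0],[0.0854,0.11,0.002,0,0.05,0,0],[0.0854,0.15,0.002,0,0.05,0,0],[0.0854,0.18,0.002,0,0.05,0,0],[0.0854,0.193,0.002,0,0.05,0,0],[0.0854,0.195,0.002,0,0.05,0,0],[0.06,0.195,0.002,0,0.05,0,0],[0.034,0.195,0.002,0,0.05,0,0],[0.034,0.195,0.002,0,0.05,0,0],[0.034,0.195,0.002,0,0.05,0,0],[0.034,0.195,0.002,0,0.05,0,0]]' 20; python3 - <<'E'
from h import *
ax=np.array([.5916,-.1507]);print(tool([*ax,.12]).round(4))
s=robot.read_state();M=R.from_rotvec(s['ee_rot']).as_matrix();print(np.degrees(np.arctan2(M[1,2],M[0,2])))
for dl in np.arange(.14,1.6,.14): print([round(float(k),3) for k in(.08*(1-np.cos(dl)),-.08*np.sin(dl),dl)])
E
```

```text
clock: 16.8
eef_pos: [0.5954, -0.2326, 0.1224]
ee_rot: [-0.027, 1.569, 0.026]
wrist_force: [-0.3, -0.4, -0.6]
width: 0.0338
[ 0.0023  0.082  -0.001 ]
1.9381572114877108
[0.001, -0.011, 0.14]
[0.003, -0.022, 0.28]
[0.007, -0.033, 0.42]
[0.012, -0.042, 0.56]
[0.019, -0.052, 0.7]
[0.027, -0.06, 0.84]
[0.035, -0.066, 0.98]
[0.045, -0.072, 1.12]
[0.056, -0.076, 1.26]
[0.066, -0.079, 1.4]
[0.078, -0.08, 1.54]
```

```bash
python3 -m crank '[[0.034,0,0,-0.008,0.1,0,0],[0.034,0,0.002,-0.016,0.2,0,0],[0.034,0,0.004,-0.024,0.3,0,0],[0.034,0,0.006,-0.031,0.4,0,0],[0.034,0,0.01,-0.038,0.5,0,0],[0.034,0,0.014,-0.045,0.6,0,0],[0.034,0,0.019,-0.052,0.7,0,0],[0.034,0,0.024,-0.057,0.8,0,0],[0.034,0,0.03,-0.063,0.9,0,0],[0.034,0,0.037,-0.067,1.0,0,0],[0.034,0,0.044,-0.071,1.1,0,0],[0.034,0,0.051,-0.075,1.2,0,0]]' 20; python3 - <<'E'
from h import *
s=robot.read_state();M=R.from_rotvec(s['ee_rot']).as_matrix();print(s['wrist_force'],s['joint_pos'].round(2),np.degrees(np.arctan2(M[1,2],M[0,2])))
b=snap('side');print(tool([.5916,-.1507,.12]).round(4))
cv2.imwrite('pics/s1.png',cv2.resize(b['image'][165:295,220:350],(600,600))[:,:,::-1])
E
```

```text
clock: 18.0
eef_pos: [0.5188, -0.1846, 0.1221]
ee_rot: [0.909, 1.369, -0.91]
wrist_force: [1.8, -1.0, 0.2]
width: 0.0338
[ 1.84560449 -1.01771385  0.21504972] [-0.46  0.15 -0.15  1.26 -0.    2.28] -67.0777957788008
[ 0.002   0.0804 -0.0016]
```

```bash
python3 -m crank '[[0.034,0,0,-0.006,0.08,0,0],[0.034,0,0.001,-0.013,0.16,0,0],[0.034,0,0.002,-0.019,0.24,0,0],[0.034,0,0.003,-0.022,0.28,0,0],[0.034,0,0.003,-0.022,0.28,0,0]]' 20;  python3 -m crank '[[0.034,0,0,-0.002,0.02,0,0],[0.034,0,0,-0.004,0.04,0,0],[0.034,0,0,-0.004,0.04,0,0]]' 20
```

```text
clock: 18.55
eef_pos: [0.5129, -0.1632, 0.122]
ee_rot: [1.115, 1.264, -1.116]
wrist_force: [1.1, -2.7, 0.0]
width: 0.034
clock: 18.85
eef_pos: [0.5135, -0.1626, 0.1221]
ee_rot: [1.141, 1.238, -1.15]
wrist_force: [3.5, -11.7, -4.5]
width: 0.034
```

```bash
python3 -m crank '[[0.034,0,0,-0.002,0,0,0],[0.034,0,0,-0.004,0,0,0],[0.034,0,0,-0.004,0,0,0]]' 20; python3 - <<'E'
from h import *
s=robot.read_state();d=np.array([.5916,-.1507])-s['eef_pos'][:2];print(np.degrees(np.arctan2(-d[1],-d[0])),s['wrist_force'])
E
```

```text
clock: 19.15
eef_pos: [0.5135, -0.1619, 0.1221]
ee_rot: [1.137, 1.232, -1.155]
wrist_force: [4.0, -20.1, -7.3]
width: 0.0341
-171.85866993678238 [  4.01988482 -20.10934646  -7.32720688]
```

```bash
python3 -m crank '[[0.034,0,0,0.004,0,0,0],[0.034,0,0,0.008,0,0,0],[0.034,0,0,0.008,0,0,0]]' 20; python3 -m crank '[[0.04,-0.005,0,0,0,0,0],[0.04,-0.02,0,0,0,0,0],[0.04,-0.05,0,0,0,0,0],[0.04,-0.09,0,0,0,0,0],[0.04,-0.13,0,0,0,0,0],[0.04,-0.17,0,0,0,0,0],[0.04,-0.19,-0.03,0,0,0,0],[0.04,-0.19,-0.05,0,0,0,0],[0.04,-0.19,-0.05,0,0,0,0]]' 20; python3 - <<'E'
from h import *
w,b=snap('wrist'),snap('side')
W=w['image'];B=b['image'][165:295,220:350]
cv2.imwrite('pics/f.png',np.hstack([cv2.resize(W,(440,330)),cv2.resize(B,(330,330),interpolation=2)])[:,:,::-1])
cv2.imwrite('pics/fw.png',W[:,:,::-1]);import pickle;pickle.dump(w,open('fw.pkl','wb'))
E
```

```text
clock: 19.45
eef_pos: [0.5126, -0.1636, 0.1218]
ee_rot: [1.146, 1.246, -1.147]
wrist_force: [1.4, -3.3, -0.9]
width: 0.0341
clock: 20.35
eef_pos: [0.461, -0.166, 0.3144]
ee_rot: [1.147, 1.246, -1.145]
wrist_force: [-0.4, 0.1, 0.3]
width: 0.0397
```

The 12-picture limit is reached, so I'll check the lever angle, cans and bottle numerically from masks.

```bash
python3 - <<'E'
from h import *
import pickle
w=snap('wrist');b=snap('side');a=snap('scene')
old=pickle.load(open('ab.pkl','rb'));w8=pickle.load(open('w8.pkl','rb'))
def org(d,mn=30):
    h=cv2.cvtColor(d['image'],cv2.COLOR_RGB2HSV);m=cv2.inRange(h,(5,150,110),(24,255,255))
    k,l,s,c=cv2.connectedComponentsWithStats(m)
    return [(s[i].tolist(),c[i].round(1),np.argwhere(l==i)[:,::-1]) for i in range(1,k) if s[i,4]>mn]
for st,c,px in org(w,150):
    P=np.array([onz(w,*p,.08)[:2] for p in px]);e,v=np.linalg.eigh(np.cov(P.T));v=v[:,1]
    if v[0]>0:v=-v
    m=P.mean(0);r=m-[.5916,-.1507];print('wrist orange',st,m.round(4),'axis dir',np.degrees(np.arctan2(v[1],v[0])),'from hub',np.degrees(np.arctan2(r[1],r[0])),np.linalg.norm(r))
for st,c,px in org(b,25):
    if 200<c[0]<340 and 220<c[1]<320: print('side orange',st,c,onz(b,*c,.08)[:2].round(3))
def blobs(d):
    h=cv2.cvtColor(d['image'],cv2.COLOR_RGB2HSV);m=cv2.inRange(h,(105,120,40),(122,255,255));k,l,s,c=cv2.connectedComponentsWithStats(m)
    return [(c[i].round(1).tolist(),int(s[i,4])) for i in range(1,k) if s[i,4]>40 and 180<c[i][0]<350 and c[i][1]<300]
for n,x in(('side0',old[1]),('side8',w8[1]),('side',b),('scene0',old[0]),('scene8',w8[2]),('scene',a)): print(n,blobs(x))
for n,p in(('mid cap',(.5590,.0065,.185)),('end cap',(.544,.086,.185))): print(n,proj(b,p).round(1),proj(a,p).round(1))
E
```

```text
wrist orange [250, 99, 25, 58, 1014] [ 0.5134 -0.1678] axis dir -169.31532418150735 from hub -167.70556943925277 0.08007840854210009
side orange [270, 253, 19, 11, 126] [279.2 257.5] [ 0.512 -0.172]
side0 [([321.9, 6.1], 105), ([227.9, 103.4], 86), ([265.9, 142.4], 119), ([228.2, 151.0], 76), ([278.5, 224.0], 1334), ([240.2, 257.8], 252), ([276.6, 284.8], 291)]
side8 [([322.0, 6.2], 104), ([227.9, 103.4], 86), ([228.1, 151.0], 76), ([277.4, 191.5], 353), ([278.9, 233.9], 731), ([293.2, 219.5], 46), ([240.2, 257.8], 252)]
side [([322.0, 6.2], 104), ([228.1, 151.0], 76), ([281.7, 198.8], 160), ([292.5, 219.4], 57), ([285.9, 241.1], 434), ([240.2, 257.8], 252)]
scene0 [([314.9, 129.1], 71), ([321.6, 142.7], 83), ([258.8, 184.4], 878), ([208.6, 193.8], 133)]
scene8 [([321.6, 142.7], 84), ([262.1, 153.9], 68), ([254.6, 163.4], 80), ([259.3, 187.9], 570)]
scene [([321.6, 142.7], 82), ([261.5, 153.4], 89), ([255.0, 163.3], 85), ([259.0, 187.8], 581)]
mid cap [282.  197.3] [260.3 152.5]
end cap [273.  183.3] [253.5 161.4]
```

```bash
python3 -c "
from rig import robot
print(robot.read_state()['wrist_force']);print(robot.close_job())"
```

```text
[-0.29231465 -0.1416012  -0.45487287]
the job is handed in; nothing more can be done
None
```

Both blue-capped cans are upright in the carrier, one in the middle cell and one in the end cell, and the lever is locked. I lowered each can until light contact showed on the wrist force, then released it. The fingers then swept the lever clockwise and pressed it to about 20 N, where it stopped moving. The job was handed in at about 20.5 s of the 66 s allowed.

**Final checks**
- **Lever:** the grip's direction measured -169.3°, against about -169.4° expected when locked. A cruder estimate, from the hub to the grip centre, gave -167.7°. The two differ by about 1.6°; I rely on the first and on the hard stop felt.
- **Cans:** after locking, the caps appear in the scene camera within 1 px of where they were after placing, and within about 2.5 px of the upright positions I computed.
- **Bystanders:** the white bottle's cap stayed within 0.1 px in the side camera, and the near purple can did not move at all. I did not measure the jar at the end. It was in its cell in the last picture before the lever push, and nothing touched it.
- **Robot:** the gripper was raised and clear, with the wrist force near zero.

**Not confirmed:** the 12-picture limit was used up, so these last checks are numeric only. I did not view a picture of the locked state. In the side camera, the can caps merged with other blue areas under the colour mask, so it gave only a rough check of the cans.

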